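# File the burr off the stacking-kit bar

### The job

The steel bar for the washer-dryer stacking kit stands in the blue clamp with a brass-coloured burr on its end. Take the orange-handled file from its tray and file the burr down flush with long forward strokes (away from you, along the clamp's x axis), at least three, lifting the file clear of the bar on every return and pressing firmly but never with more than about 15 N. Then lay the file back in its tray, blade down and lengthwise, touching the bar with nothing but the file and leaving the other things where they are.

Things in the scene. Friction and masses are not known exactly. Their poses are not given: they have to be found in the camera images.
- clamp: Blue clamp fixed to the counter, base 120 (x) x 150 (y) x 16 mm, jaws at its y sides and a T-handled screw at -y, up to 72 mm high. Origin: centre of the underside. Its x axis is the forward stroke direction, z up. Centred on its z axis, between the jaws, stands the dark steel bar, 24 (x) x 44 (y) mm, its flat top end about 100 mm up.
- clamp_top (a point): Point on the clamp's z axis, 100 mm above the counter: nominal middle of the bar's end. The real end is up to 10 mm higher or lower, not measured: feel for it. The bar sits in rubber: it gives about 1 mm per 6 N downwards and 1 mm per 2 N along x, and springs back. Pressing over 18 N, or dragging backwards in contact so that the bar moves back 1 mm, loosens it: failure.
- burr (a joint): How far the burr is filed down (m): 0 fresh (starts 0 to 0.0015), 0.009 the stop; 0.008 counts as flush. Brass-coloured block 12 x 16 mm amid the bar's end, 2.8 mm proud when fresh; filed, it creeps forwards and sinks (0.31 of this value). A forward stroke under about 6 N of pressure does nothing, at 10 to 13 N it moves some 2 to 4 mm/s; pressing alone does nothing below 16 N.
- flex (a joint): How far the bar is carried along the clamp's x in its rubber (m): positive forwards, 0 at rest. A filing stroke that bites shows about +0.002 to +0.005, and must show at least +0.0008. Never below -0.001.
- tray: Shallow grey tray fixed to the counter, 200 (x) x 60 (y) x 14 mm with 5 mm walls and floor (inside 190 x 50 mm). Origin: centre of the underside; x is the long axis. The file lies on its floor lengthwise, blade down, and returns so, its middle within about 18 mm of the tray's.
- file_center (a point): Centre of the file's handle, 30 mm above the file's underside. The file (about 300 g): flat steel blade 160 (x) x 24 (y) x 6 mm, filing face underneath; in its middle an orange upright block handle 30 (x) x 26 (y) mm, reaching 60 mm above the underside. x along the blade, z up; symmetrical end for end. Pinching the handle along x best stops it pitching.
- file_under (a point): Middle of the file's underside. A stroke begins with it 15 to 80 mm short of the bar's middle along the clamp's x and ends 15 to 65 mm past it, all in contact over 3 N, within 15 mm sideways, blade within 10 degrees of that x. On each return it is clear of the bar, over 95 mm above the counter, at least 20 mm behind the bar's middle.
- tin_c (a point): Centre of an open steel tin, 66 mm across, 45 mm high. Leave alone.
- foot_c (a point): Centre of a spare levelling foot: rubber disc 44 mm across with an upright stud, 42 mm high. Leave alone.
- bracket_c (a point): Spare aluminium angle bracket 80 x 30 mm, 40 mm high; point in its flat leg's middle. Leave alone.
- driver_grip (a point): Handle of a screwdriver lying on the counter. Leave alone.
- pods_c (a point): Centre of a white jar with green lid, 80 mm across, 90 mm high. Leave alone.
Not all that is in view belongs to the job. Of the things that look like the part that bears file_center, the middle-sized one is meant. Of the things that look like the tray, take the one that is farthest from the robot's base at the start.

How it is judged:
On the way, in this order (a step that is already met when the one before it is completed fails the run):
1. file lifted clear and behind the bar, for the first stroke (contact force between file and clamp below 0.1 N and z of file_under in the frame of clamp above 0.095 m and x of file_under in the frame of clamp below -0.02 m), for 0.05 s.
2. first stroke begun: file set down on the bar end with its middle 15 to 80 mm short of the bar, lengthwise along the stroke (x of file_under in the frame of clamp between -0.08 and -0.015 m and contact force between file and clamp above 3 N and y of file_under in the frame of clamp between -0.015 and 0.015 m and angle between the x axis of file and the x axis of clamp, either way round below 0.2 rad), for 0.04 s.
3. first stroke finished: still pressing, middle of the file 15 to 65 mm past the bar, the bar carried along forwards (x of file_under in the frame of clamp between 0.015 and 0.065 m and contact force between file and clamp above 3 N and value of joint flex above 0.0008 m and y of file_under in the frame of clamp between -0.015 and 0.015 m and angle between the x axis of file and the x axis of clamp, either way round below 0.2 rad), for 0.04 s.
4. file lifted clear and behind the bar, for the second stroke (all of step 1), for 0.05 s.
5. second stroke begun: file set down on the bar end with its middle 15 to 80 mm short of the bar, lengthwise along the stroke (all of step 2), for 0.04 s.
6. second stroke finished: still pressing, middle of the file 15 to 65 mm past the bar, the bar carried along forwards (all of step 3), for 0.04 s.
7. file lifted clear and behind the bar, for the third stroke (all of step 4), for 0.05 s.
8. third stroke begun: file set down on the bar end with its middle 15 to 80 mm short of the bar, lengthwise along the stroke (all of step 5), for 0.04 s.
9. third stroke finished: still pressing, middle of the file 15 to 65 mm past the bar, the bar carried along forwards, burr down (all of step 6 and value of joint burr above 0.008 m), for 0.04 s.
At the end, for the whole second after the job is handed in: Burr at 8 mm or more of its 9 mm; the file lies on the tray's floor, middle within 20 mm lengthwise and 18 mm sideways of the tray's, upright within 4 degrees, along the tray within 14 degrees, at rest and let go (value of joint burr above 0.008 m and x of file_under in the frame of tray between -0.02 and 0.02 m and y of file_under in the frame of tray between -0.018 and 0.018 m and z of file_under in the frame of tray below 0.009 m and angle between file's own z axis and vertical below 0.08 rad and angle between the x axis of file and the x axis of tray, either way round below 0.25 rad and linear speed of file below 0.02 m/s and contact force between file and the fingers below 0.1 N); the robot touches nothing.
It fails at once if pressing the file on the bar or clamp with more than 18 N (contact force between file and clamp above 18 N).
It fails at once if dragging the file backwards in contact (bar carried back 1 mm or more) (value of joint flex below -0.001 m).
It fails at once if the robot itself touching the clamp, bar or burr (contact force between any of the fingers, the arm and clamp above 1 N).
It fails at once if another thing moved by more than 30 mm (distance of any of tin_c, foot_c, bracket_c, driver_grip, pods_c from where it was at the start of the episode above 0.03 m).
It also fails if it takes over 72 s, if anything falls off the work surface, if the arm or the gripper's body presses on something with over 40 N, if the wrist force passes 120 N, or if a joint passes its speed limit or range.

### The arm

A 6-joint arm with a two-finger parallel gripper is mounted at the origin on the work surface. World frame = base frame: x ahead of the robot, y to its left, z up, the work surface at z = 0. Lengths are in m, angles in rad, forces in N, time in s.
With the tool pointing down it reaches from about 0.35 to 0.775 m from the base axis. Payload 5.5 kg.
Tool frame: the origin (TCP) lies on the centre line of the jaws, within the pads' length; the fingertips stand manip.tip_extent ahead of it and the grasp point (between the pads) lies 11 mm behind it (manip.tip_extent is the distance from the TCP to the fingertips, in m); z points along the fingers, y is the line along which they close (so a half turn about z gives the same grasp; the last joint's range is limited). The gripper opens to 85 mm and grips with 20 to 120 N. Pads are 22 mm wide; open, the fingers measure 114 mm over their backs; the gripper's body (76 mm by 85 mm) begins 54 mm behind the grasp point. The pads swing forward as they close: fully open they stand 13 mm farther back than shut.
Start: joints at [1.065, 0.313, 0.046, 1.304, 0, 1.431], TCP at [0.206, 0.537, 0.219] pointing down, gripper open.
Joint ranges: [-2.76, 2.76], [-0.86, 1.69], [-1.03, 1.26], [-2.2, 2.34], [-1.47, 1.5], [-3.14, 3.14]. Speed limits (rad/s): [2.57, 2.57, 3.14, 3.14, 3.14, 3.14].

### API

Orientations are given as a unit quaternion [x, y, z, w].
In Python, from workcell import manip, viewer gives the robot as it stands. The module is installed in compiled form; this text tells all that it offers.
- The arm moves only by the tool servo_tool, never from a script. Its argument "motion" is a list of rows, each a list of 7 numbers: the opening, from 0 (shut) to 1 (fully open), then the shift along the tool's x, y, z in units of 40 mm (1.0 is 40 mm), then the turn, a rotation vector about the tool's x, y, z in units of 6 degrees (1.0 is 6 degrees). A call has 1 to 5 rows; each row is the pose to reach, as a shift and turn from the pose commanded when the call began, along the tool's axes at that moment; what a row does not reach only later rows make up. A row lasts 1/8 s, in which the tool goes at most 62.5 mm and 10.7 degrees, less where a joint would pass 70% of its speed; a pose out of reach is approached as far as the arm can. A call with a gripper value outside its range is refused whole. The fingers move at their own pace and stop on an object; "grip_force" is the grip in N (left out, the last holds). Time passes only in rows, so rows that repeat a pose let the fingers close. It gives the time, the measured TCP pose, the force, the opening and the grip force at its end, in the units of the state.
- manip.sense(): the state, without advancing time (a new reading comes with each control period).
- viewer.capture(name): name is "side" or "top"; returns the picture (384x512x3 uint8, red, green, blue); there is no depth.
- viewer.camera_model(name): a dict with "intrinsics" (3x3 intrinsics, pixels), "world_from_camera" (4x4, takes a point from camera to world coordinates). Camera axes: x right, y down, z forward; pixel columns grow to the right and rows downward; lengths in m; the calibration is good to about 2 mm. A picture is of the moment at which its call begins. camera_model takes no time and is no camera call.
- manip.hand_in(): hands the job in; it is judged then, once.
The state is a dict: "time": time; "joint_pos": joint angles; "dq": joint speeds; "joint_torque": joint torques, N m; "ee_pos": TCP position; "eef_rot": TCP orientation; "wrist_force": force on the tool from outside, world axes, zero at the start; "moment": the same for the moment, N m; "grip_width": opening from 0.0 (shut) to 1.0 (fully open); "finger_force": force on a finger pad.
Only numpy, scipy, OpenCV 4.12 (cv2) and the standard library are available. Lean on these libraries where they do the work, as an engineer would, in place of code of your own. Each camera call takes 0.05 s, during which the arm holds its last target. There are 200 camera calls.

## Working session

There is one attempt and no reset: what is moved stays moved. The work goes in short steps, Python scripts to look and compute and a tool call to move; the robot and the scene stay as the last step left them, time stands still between calls to the robot, and variables do not carry over. Pictures are saved under pics/ and viewed, at most 10 in all, crops included, and the job is handed in when it is done.

Besides the shell and the picture viewer there is one more tool, called after "Emit:" as name(argument=value, ...) on one line, values as JSON. servo_tool: Moves the arm, as the interface text tells. Its arguments: {"type":"object","properties":{"motion":{"type":"array"},"grip_force":{"type":"number"}},"required":["motion"]}

```bash
mkdir -p pics
python3 - <<'E'
from workcell import manip, viewer
import cv2,numpy as np
for n in("top","side"):
    im=viewer.capture(n); cv2.imwrite(f"pics/{n}0.png",cv2.resize(im[...,::-1],(800,600),interpolation=cv2.INTER_CUBIC)); np.save(f"{n}0.npy",im)
    m=viewer.camera_model(n); print(np.round(m["intrinsics"],1).tolist(),np.round(m["world_from_camera"],3).tolist())
print(manip.tip_extent,manip.sense())
E
```

```text
[[370.9, 0.0, 253.1], [0.0, 370.9, 187.0], [0.0, 0.0, 1.0]] [[-0.026, -0.992, 0.126, 0.376], [-1.0, 0.025, -0.007, -0.009], [0.004, -0.127, -0.992, 1.089], [0.0, 0.0, 0.0, 1.0]]
[[486.1, 0.0, 261.3], [0.0, 486.1, 195.7], [0.0, 0.0, 1.0]] [[0.922, -0.287, 0.258, 0.114], [-0.386, -0.668, 0.636, -0.912], [-0.01, -0.686, -0.727, 1.145], [0.0, 0.0, 0.0, 1.0]]
0.008 {'time': 0.1, 'joint_pos': array([ 1.06542562e+00,  3.13941658e-01,  4.51083535e-02,  1.30361868e+00,
       -7.42357058e-06,  1.43118513e+00]), 'dq': array([-0.00011305, -0.00153073,  0.00212472,  0.00319185, -0.00122346,
        0.00119918]), 'joint_torque': array([ 3.28354879e-03, -4.81725526e+01,  2.99244779e+01,  1.26410695e-02,
       -8.34464640e-05, -1.76308397e-06]), 'ee_pos': array([0.20543822, 0.53653795, 0.21819521]), 'eef_rot': array([ 1.81861990e-01,  9.83323716e-01, -7.86328169e-04, -2.58842905e-04]), 'wrist_force': array([-0.26591068,  0.17954926, -0.17424096]), 'moment': array([-0.07028087, -0.01736128, -0.00990776]), 'finger_force': 0.0, 'grip_width': 0.9980209860168355}
```

View pics/top0.png

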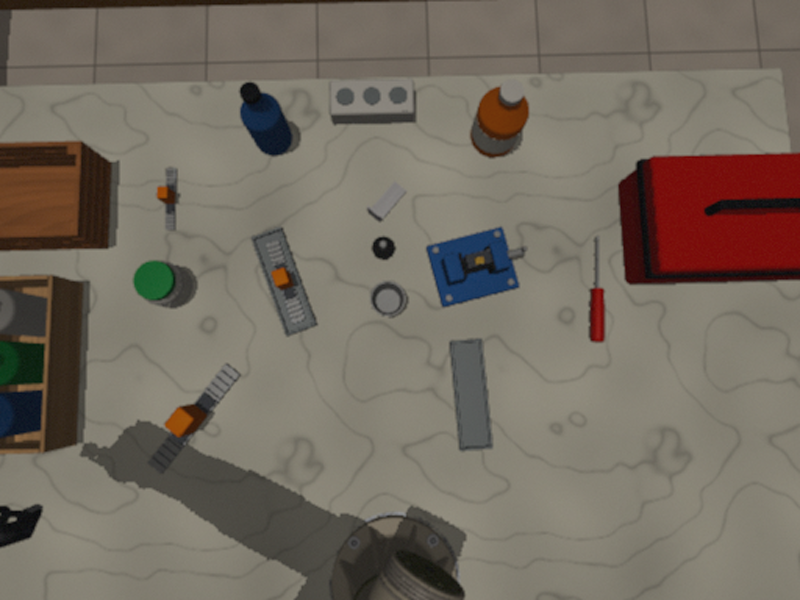

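View pics/side0.png

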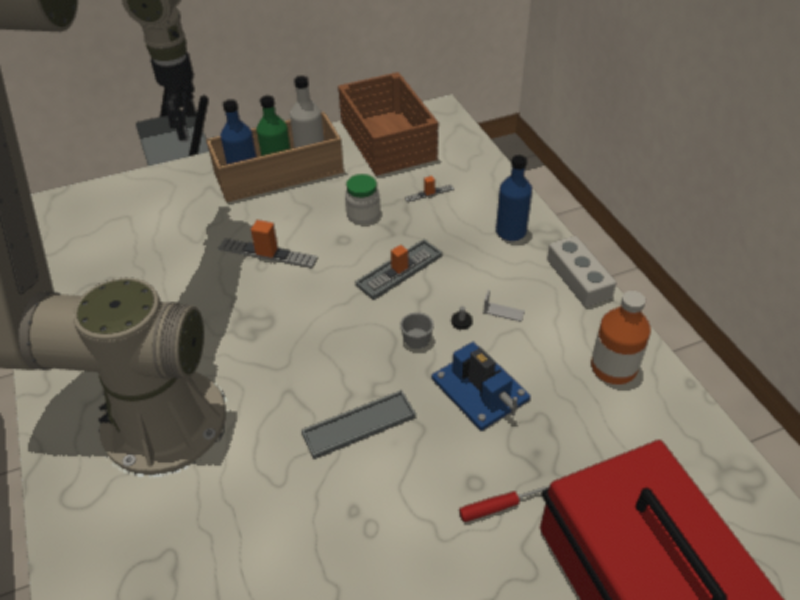

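Top view: the file (orange handle, ~(283,277)) lies in the tilted tray at (285,282). The other two files are larger and smaller copies, and the empty tray at (470,394) is nearer the base. The clamp is at (473,267) with its brass burr at ~(480,260). The T-handle points right, so clamp x points ahead and slightly left.

```bash
cat > h.py <<'E'
import numpy as np, cv2
from workcell import manip, viewer
from scipy.spatial.transform import Rotation as R
def ray(n,uv,z):
    m=viewer.camera_model(n);K=m["intrinsics"];T=m["world_from_camera"]
    d=T[:3,:3]@np.linalg.solve(K,np.c_[np.atleast_2d(uv),np.ones(len(np.atleast_2d(uv)))].T)
    o=T[:3,3:];return (o+d*(z-o[2])/d[2]).T
def blob(im,lo,hi,roi):
    h=cv2.cvtColor(im,cv2.COLOR_RGB2HSV);m=cv2.inRange(h,lo,hi)
    k=np.zeros_like(m);u0,v0,u1,v1=roi;k[v0:v1,u0:u1]=255;m&=k
    c=max(cv2.findContours(m,cv2.RETR_EXTERNAL,cv2.CHAIN_APPROX_NONE)[0],key=cv2.contourArea)
    return c[:,0].astype(np.float32)
def rect(p): # world pts -> centre,size,yaw of long side
    (c,s,a)=cv2.minAreaRect((p[:,:2]*1000).astype(np.float32));a=np.radians(a)
    if s[1]>s[0]: a+=np.pi/2;s=s[::-1]
    return np.round(c,1),np.round(s,1),round((a+np.pi/2)%np.pi-np.pi/2,3)
def go(x,y,z,yaw): # yaw = world direction of tool y ; prints shift/turn units
    s=manip.sense();r=R.from_quat(s["eef_rot"]);t=r.as_matrix()
    Y=np.array([np.cos(yaw),np.sin(yaw),0]);
    if Y@t[:,1]<0:Y=-Y
    Z=np.array([0,0,-1.]);T=np.c_[np.cross(Y,Z),Y,Z]
    print("now",s["ee_pos"].round(4),"shift",(t.T@(np.array([x,y,z])-s["ee_pos"])/.04).round(3),"turn",np.degrees(R.from_matrix(t.T@T).as_rotvec()/6).round(3),"F",s["wrist_force"].round(2),"t",s["time"])
E
python3 - <<'E'
from h import *
im=np.load("top0.npy")
sc=.64
def roi(*a): return [int(v*sc) for v in a]
c=blob(im,(100,120,60),(125,255,255),roi(415,220,540,315)); print("clamp z16",rect(ray("top",c,.016)))
c=blob(im,(3,150,100),(18,255,255),roi(255,250,310,310)); r=cv2.boundingRect(c); print(r,"handle z65",rect(ray("top",c,.065)))
c=blob(im,(95,15,60),(125,90,140),roi(240,215,330,345));print("tray z14",rect(ray("top",c,.014)),len(c))
c=blob(im,(15,100,70),(30,255,255),roi(460,240,500,280));print("burr z102",rect(ray("top",c,.102)),len(c))
for (u,v) in ((270,300),(256,240),(284,272)): print(cv2.cvtColor(im,cv2.COLOR_RGB2HSV)[int(v*sc),int(u*sc)])
s=np.load("side0.npy")
c=blob(s,(3,150,100),(18,255,255),roi(380,235,420,285));print("handle side z35 ",ray("side",c.mean(0),.035))
c=blob(s,(15,80,70),(32,255,255),roi(465,345,500,375));print("burr side z102 ",ray("side",c.mean(0),.102),len(c))
cv2.imwrite("pics/crop.png",np.hstack([cv2.resize(im[130:220,150:240,::-1],(390,390)),cv2.resize(im[135:205,260:345,::-1],(400,390))]))
E
```

```text
clamp z16 (array([ 558.8, -161.7]), array([146.5, 117.1]), np.float64(-1.34))
(174, 171, 11, 13) handle z65 (array([540.7, 190.2]), array([29. , 24.6]), np.float64(0.363))Traceback (most recent call last):
  File "<stdin>", line 7, in <module>
  File "h.py", line 11, in blob
    c=max(cv2.findContours(m,cv2.RETR_EXTERNAL,cv2.CHAIN_APPROX_NONE)[0],key=cv2.contourArea)
ValueError: max() iterable argument is empty
```

Run:
```python
from h import *
im=np.load("top0.npy");s=np.load("side0.npy");sc=.64
H=cv2.cvtColor(im,cv2.COLOR_RGB2HSV)
def roi(*a): return [int(v*sc) for v in a]
for (u,v) in ((272,303),(258,243),(311,322),(240,300)): print(H[int(v*sc),int(u*sc)])
m=(((H[...,0]>60)&(H[...,0]<130)&(H[...,2]<150))*255).astype(np.uint8)
k=np.zeros_like(m);k[137:221,150:212]=255
p=cv2.findNonZero(m&k)[:,0];print("tray",len(p),rect(ray("top",p,.012)))
c=blob(s,(3,150,100),(18,255,255),roi(380,235,420,285));print("handle side z40 ",ray("side",c.mean(0),.04))
for n,i,r in(("top",im,roi(460,240,500,280)),("side",s,roi(465,345,500,375))):
    c=blob(i,(15,90,90),(32,255,255),r);print("burr",n,ray(n,c.mean(0),.102),len(c))
go(.541,.19,.13,.34)
cv2.imwrite("pics/crop.png",np.hstack([cv2.resize(im[130:220,150:240,::-1],(390,390)),cv2.resize(im[135:205,260:345,::-1],(400,390))]))
```

```text
[ 23  29 116]
[75  6 90]
[70  9 82]
[ 23  30 136]
tray 604 (array([541.7, 193.3]), array([197.1,  57.3]), np.float64(0.338))
handle side z40  [[0.54998959 0.21189928 0.04      ]]
burr top [[ 0.554622   -0.16243269  0.102     ]] 15
burr side [[ 0.55501688 -0.16539583  0.102     ]] 13
now [0.2054 0.5365 0.2182] shift [-10.933  -5.086   2.211] turn [-1.60e-02  5.00e-03  8.26e+00] F [-0.27  0.18 -0.17] t 0.1
```

View pics/crop.png

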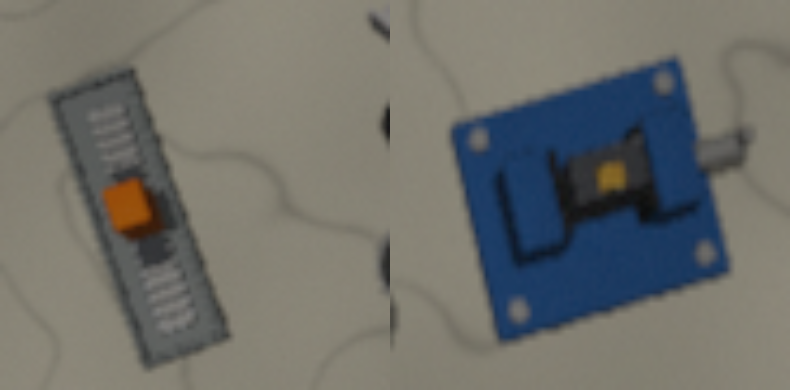

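The crop confirms the file is in the tray: handle centre ≈(0.541, 0.190), tray ≈(0.5417, 0.193), yaw 0.338. The burr sits amid the bar at ≈(0.555, −0.164), clamp yaw ≈0.235.

Emit:
servo_tool(motion=[[1,-1.36,-0.63,0,0,0,1.65],[1,-2.72,-1.26,0,0,0,3.3],[1,-4.08,-1.89,0.2,0,0,4.95],[1,-5.44,-2.52,0.4,0,0,6.6],[1,-6.8,-3.15,0.6,0,0,8.26]], grip_force=110)

```text
time: 0.72
ee_pos: [0.4155, 0.3205, 0.1945]
eef_rot: [0.58, 0.815, -0.0, -0.0]
wrist_force: [1.2, 0.2, -0.5]
grip_width: 1.003
finger_force: 0.0
```

```bash
python3 -c "
from h import *
go(.541,.191,.12,.338)"
```

```text
now [0.4155 0.3205 0.1945] shift [-4.087  1.9    1.862] turn [-0.002 -0.001 -0.034] F [ 1.19  0.18 -0.47] t 0.725
```

Emit:
servo_tool(motion=[[1,-1.3,0.6,0.4,0,0,0],[1,-2.6,1.2,0.9,0,0,0],[1,-3.8,1.75,1.4,0,0,0],[1,-4.08,1.9,1.85,0,0,0],[1,-4.08,1.9,1.85,0,0,0]])

```text
time: 1.35
ee_pos: [0.5394, 0.1927, 0.1189]
eef_rot: [0.578, 0.816, -0.001, -0.002]
wrist_force: [-0.2, 0.6, 1.2]
grip_width: 1.0
finger_force: 0.0
```

```bash
python3 -c "
from h import *
go(.541,.191,.031,.338)
im=viewer.capture('top');cv2.imwrite('pics/a.png',cv2.resize(im[100:260,100:300,::-1],(750,600)))"
```

```text
now [0.5394 0.1927 0.1189] shift [-0.056  0.033  2.198] turn [-0.041 -0.01   0.004] F [-0.23  0.64  1.19] t 1.35
```

View pics/a.png

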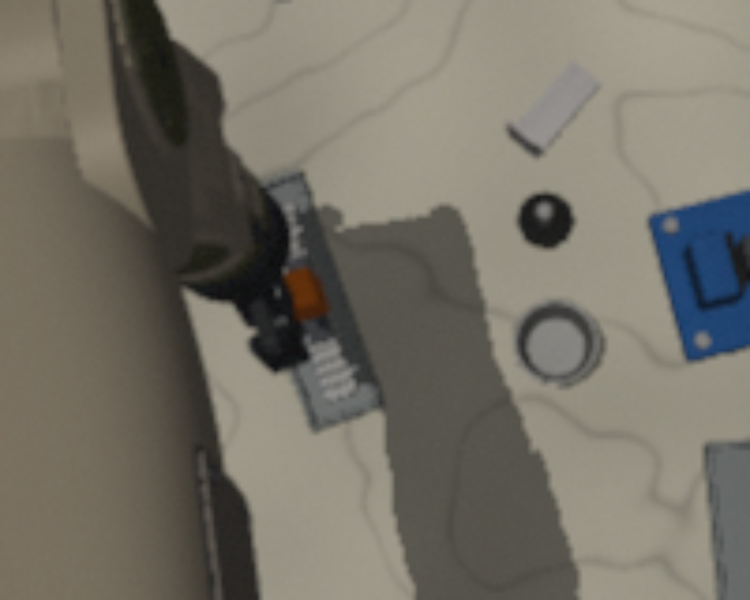

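Emit:
servo_tool(motion=[[1,-0.05,0.03,0.8,0,0,0],[1,-0.05,0.03,1.6,0,0,0],[1,-0.05,0.03,2.15,0,0,0],[0.2,-0.05,0.03,2.2,0,0,0],[0,-0.05,0.03,2.2,0,0,0]])

```text
time: 2.02
ee_pos: [0.5427, 0.1932, 0.0344]
eef_rot: [0.577, 0.817, 0.001, 0.0]
wrist_force: [-0.4, -0.5, -0.4]
grip_width: 0.603
finger_force: 0.0
```

Emit:
servo_tool(motion=[[0,0,0,0,0,0,0],[0,0,0,0,0,0,0],[0,0,0,0,0,0,0],[0,0,0,0,0,0,0]])

```text
time: 2.52
ee_pos: [0.5435, 0.1926, 0.0351]
eef_rot: [0.577, 0.817, 0.001, 0.001]
wrist_force: [-1.8, 1.5, 6.0]
grip_width: 0.324
finger_force: 110.1
```

Emit:
servo_tool(motion=[[0,0,0,-0.4,0,0,0],[0,0,0,-1.2,0,0,0],[0,0,0,-2.4,0,0,0],[0,0,0,-3.6,0,0,0],[0,0,0,-3.8,0,0,0]])

```text
time: 3.15
ee_pos: [0.5448, 0.1925, 0.1898]
eef_rot: [0.577, 0.817, 0.003, 0.003]
wrist_force: [0.9, -0.4, -4.1]
grip_width: 0.327
finger_force: 109.3
```

```bash
python3 -c "
from h import *
go(.4987,-.177,.165,.235)"
```

```text
now [0.5448 0.1925 0.1898] shift [-8.323 -4.172  0.596] turn [0.074 0.007 1.002] F [ 0.91 -0.45 -4.13] t 3.15
```

Emit:
servo_tool(motion=[[0,-0.7,-0.35,0,0,0,0.25],[0,-1.9,-0.95,0,0,0,0.5],[0,-3.1,-1.55,0,0,0,0.75],[0,-4.3,-2.15,0,0,0,1.0],[0,-5.5,-2.75,0,0,0,1.0]])

```text
time: 3.78
ee_pos: [0.5109, -0.0534, 0.1838]
eef_rot: [0.619, 0.785, -0.0, -0.001]
wrist_force: [1.0, -0.0, -3.1]
grip_width: 0.319
finger_force: 109.3
```

```bash
python3 -c "
from h import *
go(.4987,-.177,.160,.235)"
```

```text
now [ 0.5109 -0.0534  0.1838] shift [-2.934 -1.015  0.594] turn [-0.016 -0.009  0.002] F [ 0.96 -0.05 -3.08] t 3.775
```

Emit:
servo_tool(motion=[[0,-1.1,-0.4,0.2,0,0,0],[0,-2.2,-0.8,0.4,0,0,0],[0,-2.8,-1.0,0.5,0,0,0],[0,-2.8,-1.0,0.5,0,0,0],[0,-2.8,-1.0,0.5,0,0,0]])

```text
time: 4.4
ee_pos: [0.4987, -0.1696, 0.1642]
eef_rot: [0.619, 0.785, 0.0, -0.001]
wrist_force: [0.1, -0.6, -3.8]
grip_width: 0.32
finger_force: 109.2
```

```bash
cat >> h.py <<'E'
C=np.array([.557,-.163]);YAW=.235
def st():
    s=manip.sense();p=s["ee_pos"];u=np.array([np.cos(YAW),np.sin(YAW)]);d=p[:2]-C
    print("along %.1f side %.1f z %.2f mm"%(1e3*(d@u),1e3*(u[0]*d[1]-u[1]*d[0]),1e3*p[2]),"F",s["wrist_force"].round(2),"M",s["moment"].round(2),"t",s["time"])
E
python3 -c "
from h import *
st();go(.4987,-.177,.150,.235)
im=viewer.capture('side');cv2.imwrite('pics/b.png',cv2.resize(im[160:290,220:380,::-1],(738,600)))"
```

```text
along -58.2 side 7.2 z 164.21 mm F [ 0.12 -0.63 -3.77] M [ 0.   -0.01  0.02] t 4.4
now [ 0.4987 -0.1696  0.1642] shift [-0.18  -0.043  0.355] turn [-0.011 -0.016  0.001] F [ 0.12 -0.63 -3.77] t 4.4
```

View pics/b.png

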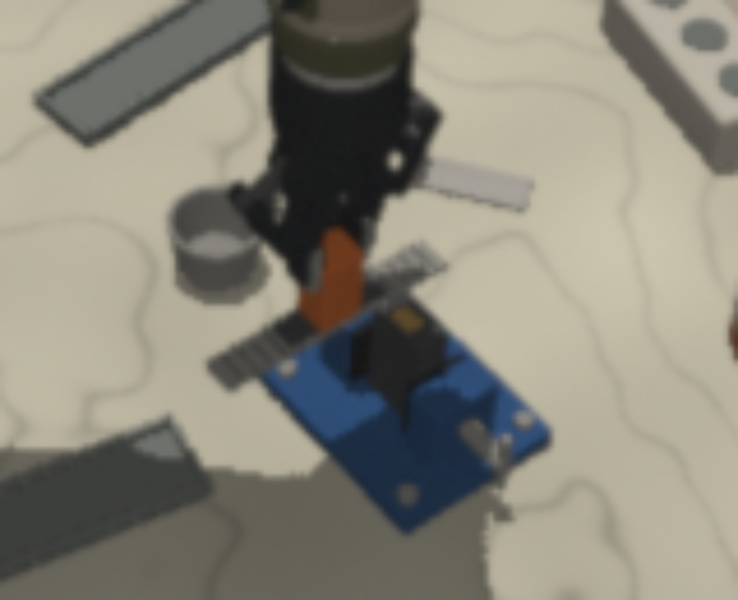

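The side picture shows the file held level behind the bar, its front tip near (420,255) and the burr at (408,320). Triangulation puts the burr top near 99 mm.

Emit:
servo_tool(motion=[[0,-0.18,0,0.2,0,0,0],[0,-0.18,-0.05,0.4,0,0,0],[0,-0.18,-0.05,0.5,0,0,0],[0,-0.18,-0.05,0.55,0,0,0],[0,-0.18,-0.05,0.6,0,0,0]])

```text
time: 5.08
ee_pos: [0.4992, -0.1777, 0.141]
eef_rot: [0.619, 0.785, 0.0, 0.0]
wrist_force: [0.6, -0.0, -3.7]
grip_width: 0.323
finger_force: 109.3
```

```bash
python3 -c "
from h import *
st()"
```

```text
along -59.6 side -0.8 z 140.95 mm F [ 0.61 -0.03 -3.75] M [ 0.   -0.01  0.03] t 5.075
```

Emit:
servo_tool(motion=[[0,0,0,0.03,0,0,0],[0,0,0,0.05,0,0,0],[0,0,0,0.08,0,0,0],[0,0,0,0.1,0,0,0],[0,0,0,0.1,0,0,0]])

```text
time: 5.7
ee_pos: [0.4991, -0.1777, 0.1369]
eef_rot: [0.619, 0.785, 0.0, -0.0]
wrist_force: [-0.1, -0.2, -3.3]
grip_width: 0.325
finger_force: 109.3
```

Emit:
servo_tool(motion=[[0,0,0,0.02,0,0,0],[0,0,0,0.03,0,0,0],[0,0,0,0.04,0,0,0],[0,0,0,0.05,0,0,0],[0,0,0,0.05,0,0,0]])

```text
time: 6.32
ee_pos: [0.4991, -0.1777, 0.1349]
eef_rot: [0.619, 0.785, 0.0, -0.0]
wrist_force: [-0.0, -0.3, -2.7]
grip_width: 0.323
finger_force: 109.3
```

Emit:
servo_tool(motion=[[0,0,0,0.02,0,0,0],[0,0,0,0.03,0,0,0],[0,0,0,0.04,0,0,0],[0,0,0,0.05,0,0,0],[0,0,0,0.05,0,0,0]])

```text
time: 6.95
ee_pos: [0.4991, -0.1777, 0.1329]
eef_rot: [0.619, 0.785, 0.0, -0.0]
wrist_force: [0.3, 0.2, -3.1]
grip_width: 0.324
finger_force: 109.3
```

Emit:
servo_tool(motion=[[0,0,0,0.02,0,0,0],[0,0,0,0.03,0,0,0],[0,0,0,0.04,0,0,0],[0,0,0,0.05,0,0,0],[0,0,0,0.05,0,0,0]])

```text
time: 7.58
ee_pos: [0.4991, -0.1777, 0.1309]
eef_rot: [0.619, 0.785, 0.0, -0.0]
wrist_force: [0.1, -0.2, -3.4]
grip_width: 0.326
finger_force: 109.3
```

Emit:
servo_tool(motion=[[0,0,0,0.02,0,0,0],[0,0,0,0.03,0,0,0],[0,0,0,0.04,0,0,0],[0,0,0,0.05,0,0,0],[0,0,0,0.05,0,0,0]])

```text
time: 8.2
ee_pos: [0.4991, -0.1778, 0.1289]
eef_rot: [0.619, 0.785, 0.0, -0.0]
wrist_force: [-0.6, -0.2, -3.7]
grip_width: 0.323
finger_force: 109.3
```

Emit:
servo_tool(motion=[[0,0,0,0.02,0,0,0],[0,0,0,0.03,0,0,0],[0,0,0,0.04,0,0,0],[0,0,0,0.05,0,0,0],[0,0,0,0.05,0,0,0]])

```text
time: 8.82
ee_pos: [0.4992, -0.1778, 0.1271]
eef_rot: [0.619, 0.785, 0.0, 0.0]
wrist_force: [-1.2, -0.4, -1.6]
grip_width: 0.323
finger_force: 109.5
```

Emit:
servo_tool(motion=[[0,0,0,0.02,0,0,0],[0,0,0,0.03,0,0,0],[0,0,0,0.035,0,0,0],[0,0,0,0.035,0,0,0]])

```text
time: 9.32
ee_pos: [0.4995, -0.1779, 0.126]
eef_rot: [0.619, 0.785, 0.0, 0.0]
wrist_force: [-1.4, 0.5, 3.2]
grip_width: 0.32
finger_force: 110.1
```

```bash
python3 -c "
from h import *
st()"
```

```text
along -59.4 side -1.1 z 126.01 mm F [-1.36  0.45  3.16] M [ 0.27 -0.16  0.03] t 9.325
```

Emit:
servo_tool(motion=[[0,0,0.1,0.015,0,0,0],[0,0,0.28,0.02,0,0,0],[0,0,0.46,0.02,0,0,0],[0,0,0.64,0.02,0,0,0],[0,0,0.8,0.02,0,0,0]])

```text
time: 9.95
ee_pos: [0.5292, -0.1708, 0.1251]
eef_rot: [0.619, 0.785, -0.001, -0.0]
wrist_force: [-4.9, -1.6, 6.6]
grip_width: 0.321
finger_force: 110.6
```

```bash
python3 -c "
from h import *
st()"
```

```text
along -28.8 side -1.2 z 125.09 mm F [-4.88 -1.58  6.6 ] M [-0.29  1.15  0.05] t 9.95
```

Emit:
servo_tool(motion=[[0,0,0.18,0.01,0,0,0],[0,0,0.36,0.012,0,0,0],[0,0,0.54,0.015,0,0,0],[0,0,0.72,0.017,0,0,0],[0,0,0.9,0.02,0,0,0]])

```text
time: 10.58
ee_pos: [0.5638, -0.1625, 0.1242]
eef_rot: [0.62, 0.785, -0.002, -0.001]
wrist_force: [-6.8, -1.3, 6.9]
grip_width: 0.322
finger_force: 110.7
```

```bash
python3 -c "
from h import *
st()"
```

```text
along 6.7 side -1.1 z 124.22 mm F [-6.84 -1.26  6.91] M [-0.34  1.54  0.02] t 10.575
```

Emit:
servo_tool(motion=[[0,0,0.2,0.012,0,0,0],[0,0,0.4,0.018,0,0,0],[0,0,0.6,0.022,0,0,0],[0,0,0.8,0.026,0,0,0],[0,0,1.0,0.03,0,0,0]])

```text
time: 11.2
ee_pos: [0.6024, -0.1533, 0.123]
eef_rot: [0.62, 0.785, -0.002, -0.001]
wrist_force: [-5.9, -1.1, 8.3]
grip_width: 0.326
finger_force: 110.8
```

```bash
python3 -c "
from h import *
st()"
```

```text
along 46.4 side -1.1 z 123.03 mm F [-5.91 -1.06  8.27] M [-0.48  2.01  0.05] t 11.2
```

Emit:
servo_tool(motion=[[0,0,0.05,-0.4,0,0,0],[0,0,0.05,-0.6,0,0,0],[0,0,-1.1,-0.6,0,0,0],[0,0,-2.3,-0.6,0,0,0],[0,0,-2.7,-0.6,0,0,0]])

```text
time: 11.82
ee_pos: [0.4966, -0.1777, 0.1468]
eef_rot: [0.62, 0.785, -0.0, -0.001]
wrist_force: [-0.6, -0.8, -4.1]
grip_width: 0.319
finger_force: 110.1
```

Emit:
servo_tool(motion=[[0,0,0,0.2,0,0,0],[0,0,0,0.35,0,0,0],[0,0,0,0.4,0,0,0]])

```text
time: 12.2
ee_pos: [0.4997, -0.1774, 0.1299]
eef_rot: [0.619, 0.785, 0.0, -0.0]
wrist_force: [-0.9, -0.0, -3.7]
grip_width: 0.323
finger_force: 110.1
```

```bash
python3 -c "
from h import *
st()"
```

```text
along -59.1 side -0.7 z 129.92 mm F [-0.9  -0.03 -3.71] M [ 0.   -0.01  0.02] t 12.2
```

Emit:
servo_tool(motion=[[0,0,0,0.07,0,0,0],[0,0,0,0.11,0,0,0],[0,0,0,0.14,0,0,0],[0,0,0,0.15,0,0,0],[0,0,0,0.15,0,0,0]])

```text
time: 12.82
ee_pos: [0.4994, -0.1777, 0.1251]
eef_rot: [0.619, 0.785, 0.0, 0.0]
wrist_force: [0.5, 0.8, 0.3]
grip_width: 0.325
finger_force: 110.4
```

```bash
python3 -c "
from h import *
st()"
```

```text
along -59.5 side -0.9 z 125.13 mm F [0.54 0.8  0.28] M [ 0.17 -0.11 -0.02] t 12.825
```

Emit:
servo_tool(motion=[[0,0,0.02,0.025,0,0,0],[0,0,0.2,0.04,0,0,0],[0,0,0.38,0.045,0,0,0],[0,0,0.56,0.045,0,0,0],[0,0,0.74,0.045,0,0,0]])

```text
time: 13.45
ee_pos: [0.5276, -0.1715, 0.1237]
eef_rot: [0.619, 0.785, -0.001, 0.0]
wrist_force: [-5.3, -0.9, 5.8]
grip_width: 0.325
finger_force: 111.2
```

```bash
python3 -c "
from h import *
st()"
```

```text
along -30.6 side -1.4 z 123.69 mm F [-5.34 -0.86  5.78] M [-0.22  0.97  0.03] t 13.45
```

Emit:
servo_tool(motion=[[0,0,0.18,0.015,0,0,0],[0,0,0.36,0.02,0,0,0],[0,0,0.54,0.023,0,0,0],[0,0,0.72,0.026,0,0,0],[0,0,0.9,0.03,0,0,0]])

```text
time: 14.08
ee_pos: [0.5621, -0.1633, 0.1228]
eef_rot: [0.62, 0.785, -0.001, -0.0]
wrist_force: [-6.2, -0.8, 9.3]
grip_width: 0.314
finger_force: 111.6
```

```bash
python3 -c "
from h import *
st()"
```

```text
along 4.9 side -1.5 z 122.76 mm F [-6.25 -0.84  9.28] M [-0.29  1.65  0.05] t 14.075
```

Emit:
servo_tool(motion=[[0,0,0.2,0.003,0,0,0],[0,0,0.4,0.006,0,0,0],[0,0,0.6,0.01,0,0,0],[0,0,0.8,0.012,0,0,0],[0,0,1.0,0.012,0,0,0]])

```text
time: 14.7
ee_pos: [0.6007, -0.154, 0.1223]
eef_rot: [0.62, 0.785, -0.002, -0.0]
wrist_force: [-6.4, -1.7, 8.4]
grip_width: 0.323
finger_force: 111.6
```

```bash
python3 -c "
from h import *
st()"
```

```text
along 44.6 side -1.4 z 122.33 mm F [-6.36 -1.75  8.38] M [-0.42  2.03  0.  ] t 14.7
```

Emit:
servo_tool(motion=[[0,0,0.05,-0.4,0,0,0],[0,0,0.05,-0.6,0,0,0],[0,0,-1.1,-0.6,0,0,0],[0,0,-2.3,-0.6,0,0,0],[0,0,-2.65,-0.6,0,0,0]])

```text
time: 15.32
ee_pos: [0.4962, -0.1778, 0.1454]
eef_rot: [0.62, 0.785, -0.0, -0.001]
wrist_force: [0.1, -1.2, -4.1]
grip_width: 0.322
finger_force: 110.7
```

Emit:
servo_tool(motion=[[0,0,0,0.1,0,0,0],[0,0,0,0.35,0,0,0],[0,0,0,0.45,0,0,0],[0,0,0,0.51,0,0,0],[0,0,0,0.54,0,0,0]])

```text
time: 15.95
ee_pos: [0.4994, -0.1776, 0.1239]
eef_rot: [0.619, 0.785, 0.0, 0.0]
wrist_force: [-1.2, -0.0, 1.4]
grip_width: 0.325
finger_force: 111.4
```

```bash
python3 -c "
from h import *
st()"
```

```text
along -59.4 side -0.8 z 123.90 mm F [-1.16 -0.02  1.44] M [ 0.41 -0.04  0.08] t 15.95
```

Emit:
servo_tool(motion=[[0,0,0.02,0.03,0,0,0],[0,0,0.18,0.05,0,0,0],[0,0,0.36,0.055,0,0,0],[0,0,0.54,0.055,0,0,0],[0,0,0.72,0.055,0,0,0]])

```text
time: 16.58
ee_pos: [0.5262, -0.1721, 0.1228]
eef_rot: [0.62, 0.785, -0.001, 0.0]
wrist_force: [-6.8, -1.5, 8.6]
grip_width: 0.321
finger_force: 112.3
```

```bash
python3 -c "
from h import *
st()"
```

```text
along -32.1 side -1.7 z 122.82 mm F [-6.83 -1.51  8.55] M [-0.32  1.24 -0.05] t 16.575
```

11.9 N; hold about that.

Emit:
servo_tool(motion=[[0,0,0.18,0.003,0,0,0],[0,0,0.36,0.006,0,0,0],[0,0,0.54,0.008,0,0,0],[0,0,0.72,0.01,0,0,0],[0,0,0.9,0.01,0,0,0]])

```text
time: 17.2
ee_pos: [0.5608, -0.1639, 0.1226]
eef_rot: [0.62, 0.785, -0.002, 0.0]
wrist_force: [-7.0, -0.2, 9.3]
grip_width: 0.324
finger_force: 112.4
```

```bash
python3 -c "
from h import *
st()"
```

```text
along 3.5 side -1.7 z 122.56 mm F [-7.   -0.22  9.27] M [-0.36  1.72  0.05] t 17.2
```

Emit:
servo_tool(motion=[[0,0,0.2,0.0,0,0,0],[0,0,0.4,0.002,0,0,0],[0,0,0.6,0.005,0,0,0],[0,0,0.8,0.008,0,0,0],[0,0,1.0,0.008,0,0,0]])

```text
time: 17.82
ee_pos: [0.5993, -0.1545, 0.1222]
eef_rot: [0.62, 0.785, -0.002, -0.0]
wrist_force: [-6.9, -2.0, 9.2]
grip_width: 0.32
finger_force: 112.4
```

```bash
python3 -c "
from h import *
st()"
```

```text
along 43.1 side -1.6 z 122.17 mm F [-6.87 -1.96  9.23] M [-0.45  2.14  0.07] t 17.825
```

Emit:
servo_tool(motion=[[0,0,0.05,-0.4,0,0,0],[0,0,0.05,-0.6,0,0,0],[0,0,-1.1,-0.6,0,0,0],[0,0,-2.3,-0.6,0,0,0],[0,0,-2.6,-0.6,0,0,0]])

```text
time: 18.45
ee_pos: [0.4968, -0.1775, 0.1448]
eef_rot: [0.62, 0.785, -0.0, -0.001]
wrist_force: [1.0, 0.2, -3.1]
grip_width: 0.32
finger_force: 111.2
```

Emit:
servo_tool(motion=[[0,0,0,0.1,0,0,0],[0,0,0,0.35,0,0,0],[0,0,0,0.45,0,0,0],[0,0,0,0.51,0,0,0],[0,0,0,0.54,0,0,0]])

```text
time: 19.08
ee_pos: [0.5003, -0.1775, 0.1236]
eef_rot: [0.619, 0.785, 0.0, 0.0]
wrist_force: [-1.0, 0.8, 2.2]
grip_width: 0.317
finger_force: 112.0
```

```bash
python3 -c "
from h import *
st()"
```

```text
along -58.5 side -0.9 z 123.59 mm F [-0.97  0.75  2.16] M [ 0.49 -0.05  0.09] t 19.075
```

Emit:
servo_tool(motion=[[0,0,0.02,0.03,0,0,0],[0,0,0.18,0.042,0,0,0],[0,0,0.36,0.045,0,0,0],[0,0,0.54,0.045,0,0,0],[0,0,0.72,0.045,0,0,0]])

```text
time: 19.7
ee_pos: [0.5268, -0.1719, 0.1227]
eef_rot: [0.62, 0.785, -0.001, 0.0]
wrist_force: [-7.3, -1.8, 9.7]
grip_width: 0.322
finger_force: 112.8
```

```bash
python3 -c "
from h import *
st()"
```

```text
along -31.4 side -1.7 z 122.73 mm F [-7.26 -1.82  9.66] M [-0.33  1.31  0.05] t 19.7
```

Emit:
servo_tool(motion=[[0,0,0.2,0,0,0,0],[0,0,0.4,0,0,0,0],[0,0,0.6,0,0,0,0],[0,0,0.8,0,0,0,0],[0,0,1.0,0,0,0,0]])

```text
time: 20.32
ee_pos: [0.5654, -0.1626, 0.1227]
eef_rot: [0.62, 0.785, -0.002, 0.0]
wrist_force: [-6.5, -1.8, 9.1]
grip_width: 0.322
finger_force: 112.8
```

```bash
python3 -c "
from h import *
st()"
```

```text
along 8.3 side -1.6 z 122.70 mm F [-6.47 -1.82  9.11] M [-0.38  1.65  0.02] t 20.325
```

Emit:
servo_tool(motion=[[0,0,0.2,0,0,0,0],[0,0,0.4,0,0,0,0],[0,0,0.6,0,0,0,0],[0,0,0.8,0,0,0,0],[0,0,0.9,0,0,0,0]])

```text
time: 20.95
ee_pos: [0.6003, -0.1541, 0.1224]
eef_rot: [0.619, 0.785, -0.002, -0.0]
wrist_force: [-6.0, -2.2, 8.2]
grip_width: 0.323
finger_force: 112.7
```

Emit:
servo_tool(motion=[[0,0,0.05,-0.4,0,0,0],[0,0,0.05,-0.8,0,0,0],[0,0,-0.8,-1.2,0,0,0],[0,0,-1.8,-1.6,0,0,0],[0,0,-2.3,-1.8,0,0,0]])

```text
time: 21.58
ee_pos: [0.5111, -0.1751, 0.1952]
eef_rot: [0.619, 0.785, 0.0, 0.001]
wrist_force: [1.0, 0.4, -3.4]
grip_width: 0.323
finger_force: 111.3
```

```bash
python3 -c "
from h import *
st();go(.5435,.1926,.19,.338)
im=viewer.capture('side');cv2.imwrite('pics/c.png',cv2.resize(im[190:290,250:370,::-1],(720,600),interpolation=cv2.INTER_CUBIC))
c=blob(im,(15,90,90),(32,255,255),[290,215,330,245]);print('burr',ray('side',c.mean(0),.098),len(c))"
```

```text
along -47.4 side -1.1 z 195.21 mm F [ 1.04  0.38 -3.39] M [-0.06  0.01 -0.  ] t 21.575
now [ 0.5111 -0.1751  0.1952] shift [8.753 2.925 0.125] turn [ 0.015  0.012 -0.987] F [ 1.04  0.38 -3.39] t 21.575
burr [[ 0.56240372 -0.16085002  0.098     ]] 9
```

View pics/c.png

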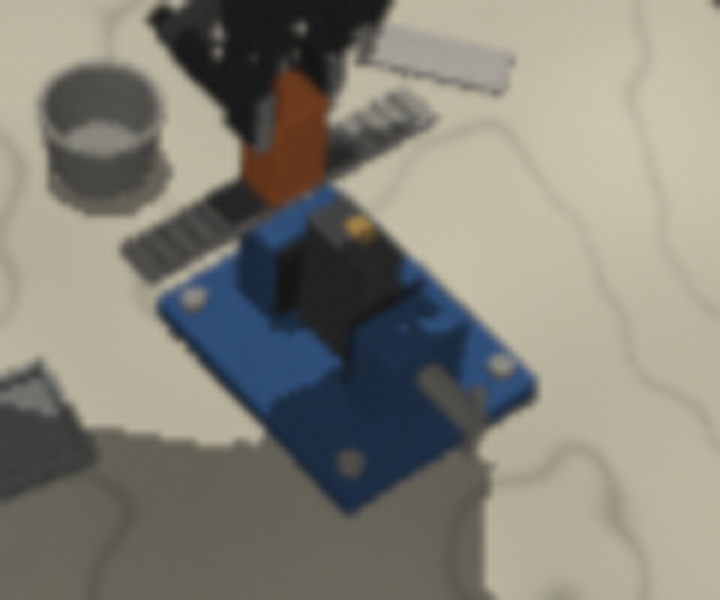

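The picture shows the brass block at (358,228), crept to the bar's far edge and flush. So the burr is at its stop and the file can go back to the tray.

Emit:
servo_tool(motion=[[0,0.7,0.23,0,0,0,0],[0,1.9,0.63,0,0,0,-0.25],[0,3.2,1.07,0,0,0,-0.5],[0,4.5,1.5,0,0,0,-0.75],[0,5.8,1.94,0,0,0,-1.0]])

```text
time: 22.25
ee_pos: [0.5342, 0.071, 0.1937]
eef_rot: [0.577, 0.817, 0.001, 0.0]
wrist_force: [0.2, 0.1, -3.5]
grip_width: 0.321
finger_force: 111.3
```

```bash
python3 -c "
from h import *
go(.543,.1926,.14,.338)"
```

```text
now [0.5342 0.071  0.1937] shift [2.792 1.222 1.343] turn [0.015 0.    0.026] F [ 0.23  0.14 -3.49] t 22.25
```

Emit:
servo_tool(motion=[[0,1.1,0.5,0.2,0,0,0],[0,2.1,0.95,0.5,0,0,0],[0,2.7,1.2,0.9,0,0,0],[0,2.7,1.2,1.3,0,0,0],[0,2.7,1.2,1.3,0,0,0]])

```text
time: 22.88
ee_pos: [0.5416, 0.1865, 0.1397]
eef_rot: [0.577, 0.817, -0.001, -0.001]
wrist_force: [-0.2, -0.2, -3.1]
grip_width: 0.322
finger_force: 111.1
```

```bash
python3 -c "
from h import *
go(.543,.1926,.0365,.338)"
```

```text
now [0.5416 0.1865 0.1397] shift [0.131 0.093 2.581] turn [-0.03  -0.003  0.022] F [-0.17 -0.23 -3.13] t 22.875
```

Emit:
servo_tool(motion=[[0,0.13,0.09,0.6,0,0,0],[0,0.13,0.09,1.4,0,0,0],[0,0.13,0.09,2.1,0,0,0],[0,0.13,0.09,2.45,0,0,0],[0,0.13,0.09,2.52,0,0,0]])

```text
time: 23.5
ee_pos: [0.5442, 0.1922, 0.0404]
eef_rot: [0.578, 0.816, -0.0, -0.0]
wrist_force: [0.5, -0.3, -3.1]
grip_width: 0.324
finger_force: 111.2
```

Emit:
servo_tool(motion=[[0,0,0,0.02,0,0,0],[0,0,0,0.05,0,0,0],[0,0,0,0.08,0,0,0],[0,0,0,0.1,0,0,0],[0,0,0,0.1,0,0,0]])

```text
time: 24.12
ee_pos: [0.5442, 0.193, 0.0366]
eef_rot: [0.577, 0.817, 0.0, 0.0]
wrist_force: [0.6, 0.5, -3.2]
grip_width: 0.322
finger_force: 111.2
```

```bash
python3 -c "
from h import *
go(.543,.1926,.0350,.338)"
```

```text
now [0.5442 0.193  0.0366] shift [ 0.    -0.032  0.041] turn [ 0.001 -0.     0.02 ] F [ 0.63  0.53 -3.24] t 24.125
```

Emit:
servo_tool(motion=[[0,0,0,0.02,0,0,0],[0,0,0,0.04,0,0,0],[0,0,0,0.05,0,0,0],[0,0,0,0.05,0,0,0]])

```text
time: 24.62
ee_pos: [0.5442, 0.193, 0.0351]
eef_rot: [0.577, 0.817, 0.0, 0.0]
wrist_force: [-2.1, -1.2, 3.7]
grip_width: 0.319
finger_force: 112.1
```

Emit:
servo_tool(motion=[[0.6,0,0,0,0,0,0],[1,0,0,0,0,0,0],[1,0,0,0,0,0,0],[1,0,0,0,0,0,0],[1,0,0,0,0,0,0]])

```text
time: 25.25
ee_pos: [0.5443, 0.193, 0.0346]
eef_rot: [0.577, 0.817, 0.0, 0.0]
wrist_force: [-0.3, 0.2, 0.4]
grip_width: 0.997
finger_force: 0.0
```

Emit:
servo_tool(motion=[[1,0,0,-0.4,0,0,0],[1,0,0,-1.4,0,0,0],[1,0,0,-2.6,0,0,0],[1,0,0,-3.8,0,0,0],[1,0,0,-4.0,0,0,0]])

```text
time: 25.88
ee_pos: [0.5466, 0.1935, 0.2001]
eef_rot: [0.577, 0.817, 0.003, 0.003]
wrist_force: [0.6, 0.2, -0.4]
grip_width: 1.003
finger_force: 0.0
```

Emit:
servo_tool(motion=[[1,0,0,0,0,0,0],[1,0,0,0,0,0,0],[1,0,0,0,0,0,0]])

```text
time: 26.25
ee_pos: [0.5433, 0.1927, 0.1931]
eef_rot: [0.577, 0.817, -0.001, -0.001]
wrist_force: [-0.1, 0.2, -0.1]
grip_width: 1.004
finger_force: 0.0
```

```bash
python3 -c "
from h import *
st()
im=viewer.capture('side');cv2.imwrite('pics/d.png',cv2.resize(im[130:250,210:360,::-1],(750,600),interpolation=cv2.INTER_CUBIC))"
```

```text
along 69.5 side 349.2 z 193.05 mm F [-0.1   0.18 -0.15] M [0.01 0.01 0.02] t 26.25
```

View pics/d.png

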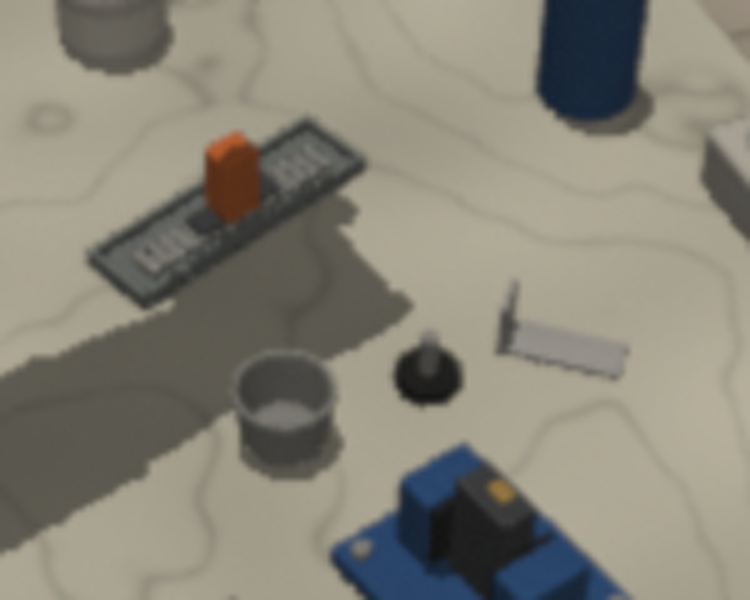

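The file lies flat in its tray and the other things are undisturbed. I'll do one quick check of the burr's creep before handing in.

Run:
```python
from h import *
R0={"top":[294,153,320,180],"side":[295,218,325,242]}
for n in R0:
    a=np.load(n+"0.npy");b=viewer.capture(n)
    P=[]
    for im,z in((a,.099),(b,.0965)):
        u0,v0,u1,v1=R0[n];m=cv2.inRange(cv2.cvtColor(im,cv2.COLOR_RGB2HSV),(14,80,70),(32,255,255))[v0:v1,u0:u1]
        p=cv2.findNonZero(m)[:,0]+[u0,v0];P.append(ray(n,p.mean(0),z)[0]);print(n,len(p),P[-1].round(4))
    d=(P[1]-P[0])[:2];print("along",d@[.9725,.2328],"side",d@[-.2328,.9725])
```

```text
top 30 [ 0.5558 -0.1626  0.099 ]
top 26 [ 0.5633 -0.1608  0.0965]
along 0.007668755826130323 side 2.1797797897612166e-05
side 29 [ 0.5559 -0.1641  0.099 ]
side 19 [ 0.5633 -0.1619  0.0965]
along 0.007671685929983529 side 0.000510540928221087
```

```bash
python3 -c "
from workcell import manip
print(manip.hand_in())"
```

```text
the job is handed in; nothing more can be done
None
```

The job is handed in, though the hand-in gave no verdict: I filed the burr in four forward strokes, pressing at most about 13 N at the points I read and lifting clear on each return. It shifted 7.7 mm and stopped sinking by the fourth stroke, so I take it as flush. The file is back in its tray, blade down and released, with the tin, foot, bracket and jar apparently undisturbed; the screwdriver was out of my last view.

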